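Send a sprayed panel into the flash-off cabinet

TASK

The carved panel on the pull-out spraying tray has just been sprayed. Turn its turntable by the black knob until the red pointer faces the red mark in the middle of the tray front, so that the panel clears the cabinet mouth; then press the red release lever to free the locked slide and push the tray fully home. Do not touch the wet panel or let it strike the cabinet, and leave the other things on the bench alone.

Things in the scene. Friction and masses are not known exactly. Their poses are not given: they have to be found in the camera images.
- cabinet: Low grey steel flash-off cabinet fixed on the bench, 250 mm deep, 178 wide, 134 high, open in front. Origin: bench level, middle of its front face; x points horizontally into the cabinet (the way the tray goes home), y left, z up. At the panel's height its mouth is 150 mm wide between two jambs, and it reaches up to 126 mm. The tray stands out of it towards the robot on full-extension slides.
- tray (a joint): Travel of the pull-out tray along the cabinet's x axis: 0 = fully out, locked (cannot be pushed in until the lever is down); 0.235 m = fully home, the back of the tray front against the cabinet's front face (end stop). Sliding takes about 2 to 4 N; it stays where it is left.
- tray_front (a point): White tray front, 178 mm wide, 10 thick: middle of the top edge of the face that looks to the robot, 100 mm above the bench. The face has full width from 68 to 100 mm above the bench; below, its -y end is cut away for the lever. A bow handle 90 mm long stands 35 mm out of the face at 40 mm above the bench, centred 20 mm to +y: push near the top, clear of it. Axes as the cabinet's.
- mark (a point): Red index mark, 6 mm wide, across the top edge of the tray front at its middle, 101 mm above the bench, 132 mm from the turntable's axis.
- lever (a joint): Release lever of the right-hand (-y) slide: 0 = up, locked; 0.17 rad = fully down. From 0.09 rad the tooth is clear and the tray can be pushed in. A spring raises it (about 2.5 N at the pad at first, 5 N fully down): hold it down while the tray starts. Once the tray is 10 mm in, the tooth rides on the rail (lever stays a little down) and it can be let go. It does not lock at home.
- lever_pad (a point): Middle of the top of the lever's red ribbed thumb pad, which sticks out in front of the tray front at its -y end: 36 mm along the cabinet's x, 24 mm wide, 61 mm above the bench when up. It lies 20 mm in front of the tray front's face. 6 mm down clears the tooth, 10 mm is full travel; fingers holding it down can also push on the face behind it. Axes turn with the lever: use the cabinet's.
- turntable (a joint): Angle of the turntable about the vertical: 0 = red pointer facing the red mark, positive = counter-clockwise seen from above. Starts at 0.65 to 1.45 rad, the knob towards the -y side. It turns with light friction (about 0.5 N at the knob) and stays where it is left. The panel strikes the cabinet mouth if more than about 0.2 rad off.
- axis (a point): On the turntable's axis, in the middle of the panel's underside, 66 mm above the bench. Its x axis points from the knob through the axis (away from the pointer), z up.
- knob (a point): Top centre of the black turning knob: 16 mm diameter, 34 tall, on a thin post over the red-tipped pointer arm; top 120 mm above the bench, 99 mm from the turntable's axis, 21 mm outside the panel's end. Push it, or grip it from above and lead it round the axis (it is round and turns within the grip); gripped 12 mm below its top, the fingertips stay above the panel.
- panel: Freshly sprayed tan panel with two carved oval flowers, 155 x 120 x 12 mm, carving up to 84 mm above the bench; fixed on the turntable on four yellow points, its long side along the pointer. Origin: middle of the underside, x along the long side. Wet: not to be touched.
- mix_cup: White mixing cup, 68 mm wide, 75 mm tall, left of the tray. Origin: centre of its underside.
- tape_measure: Yellow and black tape measure, 72 x 38 x 67 mm, right of the tray. Origin: centre of its underside.
- sand_block: Cork sanding block, 65 x 110 x 30 mm, on the cabinet roof, its front edge about 40 mm behind the cabinet's face. Origin: centre of its underside.
- masking_roll: Roll of green masking tape, 90 mm wide, 24 mm tall, on the bench left of the tray. Origin: centre of its underside.
- screwdriver: Screwdriver with an orange handle, 200 mm long, lying on the bench. Origin: its middle.
- brush: Flat brush with a wooden handle, 200 mm long, lying on the bench. Origin: its middle.
- lacquer_tin: Steel lacquer tin, 96 mm wide, 115 mm tall. Origin: centre of its underside.
- raw_rosette: Unsprayed carved oval flower on a small board, 112 x 80 x 17 mm. Origin: centre of its underside.

How it is judged (in metres and radians):
On the way, in this order (a step that is already met when the one before it is completed fails the run):
1. the turntable's pointer faces the mark, the tray still out (value of joint turntable between -0.1 and 0.1 rad and value of joint tray below 0.01 m), for 0.2 s.
2. the lever is pressed and the tray has come off its lock (value of joint tray above 0.02 m), for 0.1 s.
At the end, for the whole second after the job is handed in: The tray is fully home (within 6 mm of its stop, at rest) with the turntable's pointer facing the mark within 0.10 rad (value of joint tray above 0.229 m and velocity of joint tray between -0.01 and 0.01 m/s and value of joint turntable between -0.1 and 0.1 rad); the robot touches nothing.
It fails at once if the robot touches the wet panel (contact force between panel and the fingers above 0.3 N or contact force between panel and the arm above 0.3 N).
It fails at once if the wet panel strikes the cabinet (contact force between panel and cabinet above 0.5 N).
It fails at once if a bystander is disturbed (distance of any of mix_cup, tape_measure, sand_block, masking_roll, screwdriver, brush, lacquer_tin, raw_rosette from where it was at the start of the episode above 0.03 m).
It also fails if it takes over 58 s, if anything falls off the work surface, if the arm or the gripper's body presses on something with over 40 N, if the wrist force passes 120 N, or if a joint passes its speed limit or range.

ROBOT

A 7-joint arm with a two-finger parallel gripper is mounted at the origin on the work surface. World frame = base frame: x ahead of the robot, y to its left, z up, the work surface at z = 0. Lengths are in m, angles in degrees, forces in N, time in s.
With the tool pointing down it reaches from about 0.375 to 0.925 m from the base axis. Payload 3.1 kg.
Tool frame: the origin (TCP) lies midway between the tips of the shut fingers; the grasp point (between the pads) lies 19 mm behind it (arm.grip_point_offset is the distance from the TCP to the grasp point, in m); z points along the fingers, y is the line along which they close (so a half turn about z gives the same grasp; the last joint's range is limited). The gripper opens to 85 mm and grips with 20 to 120 N. Pads are 22 mm wide; open, the fingers measure 114 mm over their backs; the gripper's body (76 mm by 85 mm) begins 54 mm behind the grasp point. The pads swing forward as they close: fully open they stand 13 mm farther back than shut.
Start: joints at [69.282, 21.939, 2.515, 91.553, -1.026, 66.532, -2.859], TCP at [0.17, -0.628, 0.197] pointing down, gripper open.
Joint ranges: [-149.38, 149.38], [-23.57, 123.04], [-84.95, 90], [0, 143.3], [-89.99, 269.99], [3.08, 112.72], [-163.45, 163.45]. Speed limits (degrees/s): [159.86, 159.86, 180, 180, 180, 180, 180].

INTERFACE

Orientations are given as a 3x3 rotation matrix whose columns are the frame's x, y, z axes.
In Python, from station import arm gives the robot as it stands.
- The arm moves only by the tool arm_command, never from a script. Its argument "moves" is text: rows parted by semicolons, each of 4 numbers parted by spaces: the shift along the tool's x, y, z in units of 0.2 m (1.0 is 0.2 m), then the turn about the tool's z in units of 360 degrees (1.0 is 360 degrees). A call has exactly 10 rows; each row shifts and turns the commanded pose from where the row before left it, along the tool's axes as they then stand; what a row does not reach is not made up. A row lasts 1/12 s, in which the tool goes at most 41.7 mm and 7.16 degrees, less where a joint would pass 70% of its speed; a pose out of reach is approached as far as the arm can. A call with a number of a shift or a turn outside -1 to 1 is refused whole. A call with a gripper value outside its range is refused whole. "grip" is the opening, from 0 (shut) to 1 (fully open), set as the call begins (left out, the last holds). The fingers move at their own pace and stop on an object; "force" is the grip in N (left out, the last holds). Time passes only in rows, so rows that do not move let the fingers close, or fill a call up. It gives the time, the measured TCP pose, the force, the opening and the grip force at its end, in the units of the state.
- arm.observe(): the state, without advancing time (a new reading comes with each control period).
- arm.camera(name): name is "scene" or "top" or "wrist"; returns the picture (384x512x3 uint8, red, green, blue); there is no depth.
- arm.calibration(name): a dict with "vertical_fov" (degrees; the focal length in pixels is half the picture's height over the tangent of half this angle, whatever the lens; pixels are square), "cx", "cy" (the principal point, pixels), "T" (4x4, takes a point from camera to world coordinates); the wrist camera has in their place "T_tool_cam" (4x4, takes a point from camera to tool coordinates, whose origin is the TCP and whose axes are the flange's). Camera axes: x right, y up, looking along -z (the intrinsics and any distortion apply to the point x, -y, -z); pixel columns grow to the right and rows downward; lengths in m; the calibration is good to about 2 mm. A picture is of the moment at which its call begins: read the wrist's pose just before it. calibration takes no time and is no camera call.
- arm.hand_in(): hands the job in; it is judged then, once.
The state is a dict: "t": time; "joint_positions": joint angles; "joint_velocities": joint speeds; "joint_torque": joint torques, N m; "eef_pos": TCP position; "orientation": TCP orientation; "contact_force": force on the tool from outside, world axes, zero at the start; "torque": the same for the moment, N m; "gripper_width": finger opening in m; "finger_force": force on a finger pad.
Only numpy, scipy, OpenCV 4.12 (cv2) and the standard library are available. Lean on these libraries where they do the work, as an engineer would, in place of code of your own. Each camera call takes 0.05 s, during which the arm holds its last target. There are 200 camera calls.

## Working session

There is one attempt and no reset: what is moved stays moved. The work goes in short steps, Python scripts to look and compute and a tool call to move; the robot and the scene stay as the last step left them, time stands still between calls to the robot, and variables do not carry over. Pictures are saved under pics/ and viewed, at most 13 in all, crops included, and the job is handed in when it is done.

Besides the shell and the picture viewer there is one more tool, called after ">>>" as name(argument=value, ...) on one line, values as JSON. arm_command: Moves the arm, as the interface text tells. Its arguments: {"type":"object","properties":{"moves":{"type":"string"},"grip":{"type":"number"},"force":{"type":"number"}},"required":["moves"]}

```bash
ls; mkdir -p pics
python3 - <<'E'
from station import arm
import cv2,numpy as np
np.set_printoptions(precision=4,suppress=True)
for n in("scene","top"):
    cv2.imwrite(f"pics/{n}0.png",arm.camera(n)[...,::-1]); print(n,arm.calibration(n))
s=arm.observe();print(s); print(arm.calibration("wrist"),arm.grip_point_offset)
E
```

```text
pics
scene {'vertical_fov': 42.62574469462281, 'cx': 262.99993947915766, 'cy': 196.45609400797565, 'T': array([[-0.6613, -0.4776,  0.5784,  1.3674],
       [ 0.7498, -0.443 ,  0.4914,  0.7021],
       [ 0.0215,  0.7587,  0.6511,  1.0445],
       [ 0.    ,  0.    ,  0.    ,  1.    ]])}
top {'vertical_fov': 48.13559870618165, 'cx': 255.4299116610904, 'cy': 193.33651882281782, 'T': array([[ 0.0161,  0.9924, -0.1216,  0.3941],
       [-0.9998,  0.0147, -0.0127,  0.0014],
       [-0.0108,  0.1218,  0.9925,  1.4263],
       [ 0.    ,  0.    ,  0.    ,  1.    ]])}
{'t': 0.1, 'joint_positions': array([69.2825, 21.9883,  2.5108, 91.642 , -1.0273, 66.531 , -2.859 ]), 'joint_velocities': array([ 0.0585, -0.0684,  0.0628, -0.0934,  0.0797,  0.0482,  0.0026]), 'joint_torque': array([  0.0028, -43.4731,   1.0297, -25.0454,   0.011 ,   0.0055,
        -0.    ]), 'eef_pos': array([ 0.1692, -0.6266,  0.1955]), 'orientation': array([[ 0.9654,  0.2608, -0.0007],
       [ 0.2608, -0.9654,  0.0023],
       [-0.0001, -0.0024, -1.    ]]), 'contact_force': array([ 0.2334,  0.6547, -0.2627]), 'torque': array([ 0.0186, -0.0245,  0.0054]), 'finger_force': 0.0, 'gripper_width': 0.08536716075769665}
{'vertical_fov': 71.30108535494855, 'cx': 254.07071680547512, 'cy': 192.52873798414618, 'T_tool_cam': array([[ 0.0001,  0.9534,  0.3018,  0.0768],
       [ 1.    , -0.0003,  0.0007,  0.0005],
       [ 0.0008,  0.3018, -0.9534, -0.1778],
       [ 0.    ,  0.    ,  0.    ,  1.    ]])} 0.0187
```

View pics/top0.png

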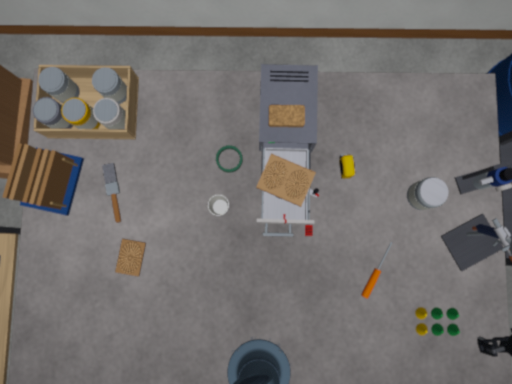

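View pics/scene0.png

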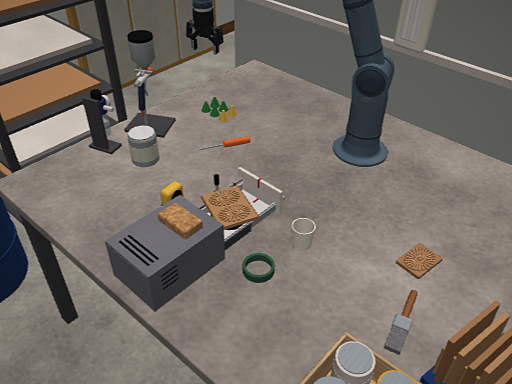

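Run:
```python
import cv2,numpy as np
a=cv2.imread("pics/top0.png")[138:242,245:345]; b=cv2.imread("pics/scene0.png")[155:255,195:295]
a=cv2.resize(a,None,fx=4,fy=4,interpolation=cv2.INTER_CUBIC);b=cv2.resize(b,None,fx=4,fy=4,interpolation=cv2.INTER_CUBIC)
c=np.zeros((416,800,3),np.uint8);c[:,:400]=a;c[:400,400:]=b;cv2.imwrite("pics/c0.png",c)
```

```text
(no output)
```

View pics/c0.png

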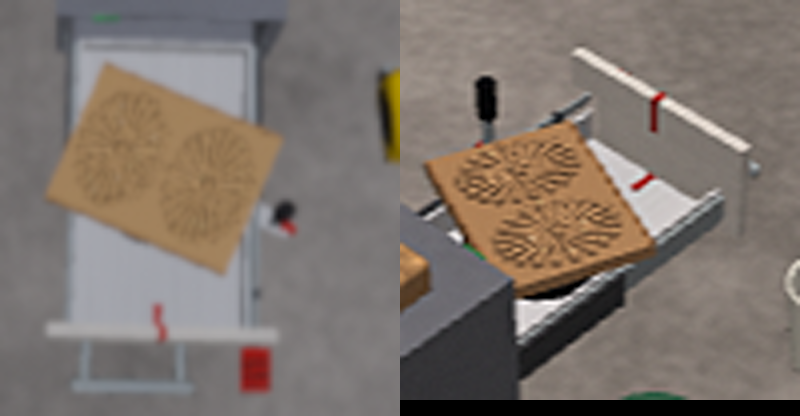

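```bash
cat > h.py <<'E'
from station import arm
import numpy as np
np.set_printoptions(precision=4,suppress=True)
def ray(cal,T,u,v):
    f=192/np.tan(np.radians(cal["vertical_fov"]/2))
    d=T[:3,:3]@np.array([(u-cal["cx"])/f,-(v-cal["cy"])/f,-1]); return T[:3,3],d
def at(name,u,v,z,pose=None):
    c=arm.calibration(name)
    T=c["T"] if "T" in c else pose@c["T_tool_cam"]
    o,d=ray(c,T,u,v); return o+d*(z-o[2])/d[2]
def pose(s):
    T=np.eye(4);T[:3,:3]=s["orientation"];T[:3,3]=s["eef_pos"];return T
E
python3 - <<'E'
from h import *
t=lambda x,y,z:at("top",(x+.5)/4+244.5,(y+.5)/4+137.5,z)
s=lambda x,y,z:at("scene",(x-400+.5)/4+194.5,(y+.5)/4+154.5,z)
for n,p in dict(fl=(47,329,.1),fr=(279,336,.1),mark=(160,329,.1),pad=(256,369,.061),knob=(285,211,.12),
 c1=(107,62,.078),c2=(282,138,.078),c3=(224,274,.078),c4=(45,197,.078),cabl=(58,48,.134),cabr=(285,50,.134)).items(): print(n,t(*p))
for n,p in dict(knob=(485,79,.12),mark=(657,95,.1),fr=(577,50,.1),fl=(748,149,.1),c=(427,163,.078),d=(575,123,.078),e=(655,248,.078)).items(): print('s',n,s(*p))
E
```

```text
fl [0.4742 0.0141 0.1   ]
fr [ 0.4716 -0.1646  0.1   ]
mark [ 0.4756 -0.073   0.1   ]
pad [ 0.4475 -0.1513  0.061 ]
knob [ 0.5661 -0.1667  0.12  ]
c1 [ 0.6896 -0.0302  0.078 ]
c2 [ 0.63   -0.1698  0.078 ]
c3 [ 0.5209 -0.1242  0.078 ]
c4 [0.58   0.0176 0.078 ]
cabl [0.6877 0.0088 0.134 ]
cabr [ 0.6885 -0.165   0.134 ]
s knob [ 0.5662 -0.1687  0.12  ]
s mark [ 0.4728 -0.0767  0.1   ]
s fr [ 0.4733 -0.1611  0.1   ]
s fl [0.4747 0.016  0.1   ]
s c [ 0.6312 -0.1669  0.078 ]
s d [ 0.5211 -0.1182  0.078 ]
s e [0.5846 0.0217 0.078 ]
```

>>> arm_command(moves="0.126 -0.085 0 0;0.126 -0.085 0 0;0.126 -0.085 0 0;0.126 -0.085 0 0;0.126 -0.085 0 0;0.126 -0.085 0 0;0.126 -0.085 0 0;0.126 -0.085 0 0;0.126 -0.085 0 0;0.126 -0.085 0 0")

```text
t: 0.93
eef_pos: [0.3688, -0.3961, 0.1963]
orientation: [[0.965, 0.261, -0.001], [0.261, -0.965, 0.001], [-0.001, -0.001, -1.0]]
contact_force: [0.7, -1.2, -0.0]
gripper_width: 0.0859
finger_force: 0.0
```

>>> arm_command(moves="0.126 -0.085 0 0;0.126 -0.085 0 0;0.126 -0.085 0 0;0.126 -0.085 0 0;0.126 -0.085 0 0;0.126 -0.085 0 0;0.126 -0.085 0 0;0.126 -0.085 0 0;0.126 -0.085 0 0;0.126 -0.085 0 0")

```text
t: 1.77
eef_pos: [0.5676, -0.1666, 0.1962]
orientation: [[0.965, 0.261, -0.001], [0.261, -0.965, 0.0], [-0.001, -0.001, -1.0]]
contact_force: [0.1, 0.6, -0.2]
gripper_width: 0.0854
finger_force: 0.0
```

>>> arm_command(moves="0 0 0 -0.0144;0 0 0 -0.0144;0 0 0 -0.0144;0 0 0 -0.0144;0 0 0 -0.0144;0 0 0 -0.0144;0 0 0 -0.0144;0 0 0 -0.0144;0 0 0 -0.0144;0 0 0 -0.0144", grip=0.7)

```text
t: 2.6
eef_pos: [0.5668, -0.1678, 0.1961]
orientation: [[0.387, 0.922, -0.001], [0.922, -0.387, 0.0], [-0.0, -0.001, -1.0]]
contact_force: [0.6, -0.1, 0.1]
gripper_width: 0.0599
finger_force: 0.0
```

Run:
```python
from h import *
import cv2
s=arm.observe();im=arm.camera("wrist");cv2.imwrite("pics/w0.png",im[...,::-1])
print(s["t"],s["eef_pos"],s["orientation"],s["joint_positions"],s["gripper_width"],s["contact_force"]); np.save("p.npy",pose(s))
```

```text
2.6 [ 0.5668 -0.1678  0.1961] [[ 0.3874  0.9219 -0.0013]
 [ 0.9219 -0.3874  0.0004]
 [-0.0002 -0.0014 -1.    ]] [ 33.7063  17.7388 -25.3576  98.8167   8.244   65.3665 -16.85  ] 0.05986165205198062 [ 0.5609 -0.1142  0.1073]
```

View pics/w0.png

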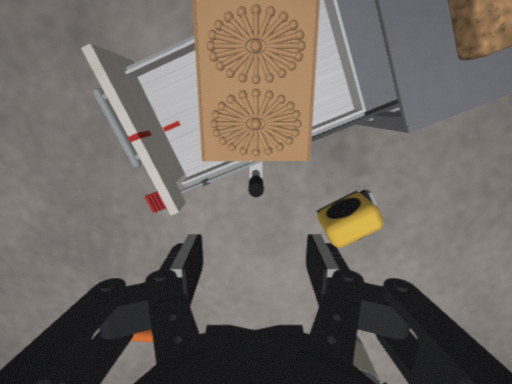

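Run:
```python
from h import *
P=np.load("p.npy")
for n,(u,v,z) in dict(knob=(257,188,.12),pad=(156,202,.061),mark=(140,135,.1),fr=(175,214,.1),fl=(88,45,.1),p1=(202,161,.078),p2=(311,160,.078)).items(): print(n,at("wrist",u,v,z,P))
k=at("wrist",257,188,.12,P);print(P[:3,:3].T@(k-P[:3,3])/.2)
```

```text
knob [ 0.5697 -0.1679  0.12  ]
pad [ 0.4409 -0.1525  0.061 ]
mark [ 0.4804 -0.0766  0.1   ]
fr [ 0.4728 -0.1661  0.1   ]
fl [0.4774 0.0124 0.1   ]
p1 [ 0.5206 -0.1267  0.078 ]
p2 [ 0.6333 -0.1727  0.078 ]
[0.0055 0.014  0.3803]
```

>>> arm_command(moves="0 0 0.053 0;0 0 0.053 0;0 0 0.053 0;0 0 0.053 0;0 0 0.053 0;0 0 0.053 0;0 0 0.053 0;0 0 0.053 0;0 0 0.053 0;0 0 0.053 0")

```text
t: 3.48
eef_pos: [0.5674, -0.1678, 0.0897]
orientation: [[0.391, 0.92, 0.0], [0.92, -0.391, 0.0], [0.0, 0.0, -1.0]]
contact_force: [0.0, 0.3, -0.0]
gripper_width: 0.0602
finger_force: 0.0
```

>>> arm_command(moves="0 0 0 0;0 0 0 0;0 0 0 0;0 0 0 0;0 0 0 0;0 0 0 0;0 0 0 0;0 0 0 0;0 0 0 0;0 0 0 0", grip=0, force=20)

```text
t: 4.32
eef_pos: [0.5674, -0.1679, 0.0909]
orientation: [[0.391, 0.92, 0.0], [0.92, -0.391, -0.0], [0.0, 0.0, -1.0]]
contact_force: [-1.1, 1.1, -0.7]
gripper_width: 0.0001
finger_force: 0.0
```

Run:
```python
from h import *
import cv2
s=arm.observe();im=arm.camera("wrist");cv2.imwrite("pics/w1.png",im[...,::-1])
```

```text
(no output)
```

View pics/w1.png

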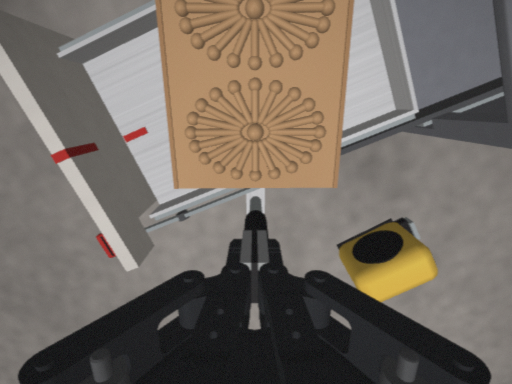

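Run:
```python
import cv2,numpy as np
a=cv2.imread("pics/w1.png")[180:305,195:315]; b=cv2.imread("pics/w0.png")[150:210,225:285]
a=cv2.resize(a,(480,500),interpolation=cv2.INTER_CUBIC);b=cv2.resize(b,(300,300),interpolation=cv2.INTER_CUBIC)
c=np.zeros((500,800,3),np.uint8);c[:,:480]=a;c[:300,490:790]=b
c=(255*(c/255.)**.5).astype(np.uint8);cv2.imwrite("pics/c1.png",c)
```

```text
(no output)
```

View pics/c1.png

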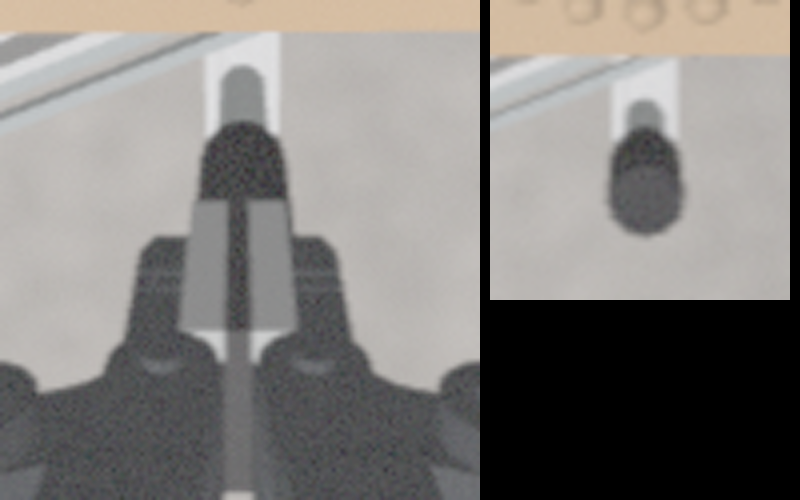

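Run:
```python
from h import *
import cv2
a=arm.camera("scene")[...,::-1]; cv2.imwrite("pics/s1.png",a)
a=cv2.resize(a[120:220,160:280],None,fx=5,fy=5,interpolation=cv2.INTER_CUBIC)
cv2.imwrite("pics/s1c.png",(255*(a/255.)**.6).astype(np.uint8))
c=arm.calibration("scene");f=192/np.tan(np.radians(c["vertical_fov"]/2));T=np.linalg.inv(c["T"])
for p in [(.5674,-.1679,.0909),(.5674,-.1679,.12),(.567,-.1679,.131)]:
    q=T[:3,:3]@p+T[:3,3]; print(5*(c["cx"]-f*q[0]/q[2]-160),5*(c["cy"]+f*q[1]/q[2]-120))
```

```text
280.8092767163302 310.6978282826063
278.8685958724204 273.38235810669016
278.59722998102245 258.731568996473
```

View pics/s1c.png

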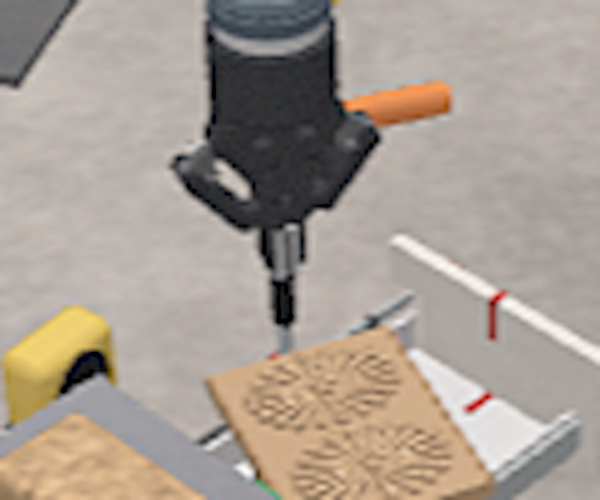

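>>> arm_command(moves="0 0 -0.02 0;0 0 0 0;0 0 0 0;0 0 0 0;0 0 0 0;0 0 0 0;0 0 0 0;0 0 0 0;0 0 0 0;0 0 0 0", grip=0.6)

```text
t: 5.25
eef_pos: [0.5674, -0.1678, 0.0947]
orientation: [[0.391, 0.92, -0.0], [0.92, -0.391, 0.0], [0.0, -0.0, -1.0]]
contact_force: [-0.4, 0.3, -0.3]
gripper_width: 0.0514
finger_force: 0.0
```

>>> arm_command(moves="0 0 0.015 0;0 0 0.015 0;0 0 0.015 0;0 0 0.015 0;0 0 0.015 0;0 0 0.015 0;0 0 0.015 0;0 0 0.015 0;0 0 0.015 0;0 0 0.005 0")

```text
t: 6.08
eef_pos: [0.567, -0.1678, 0.0661]
orientation: [[0.391, 0.92, -0.001], [0.92, -0.391, 0.0], [-0.0, -0.001, -1.0]]
contact_force: [-0.4, -0.9, -0.5]
gripper_width: 0.0513
finger_force: 0.0
```

>>> arm_command(moves="0 0 0 0;0 0 0 0;0 0 0 0;0 0 0 0;0 0 0 0;0 0 0 0;0 0 0 0;0 0 0 0;0 0 0 0;0 0 0 0", grip=0, force=20)

```text
t: 6.92
eef_pos: [0.5677, -0.1679, 0.067]
orientation: [[0.391, 0.92, 0.001], [0.92, -0.391, -0.0], [0.0, 0.001, -1.0]]
contact_force: [-0.1, 0.6, 1.6]
gripper_width: 0.0145
finger_force: 21.4
```

>>> arm_command(moves="0.0009 -0.0292 0 0.0094;0.0009 -0.0292 0 0.0094;0.0009 -0.0292 0 0.0094;0.0009 -0.0292 0 0.0094;0.0009 -0.0292 0 0.0094;0.0009 -0.0292 0 0.0094;0.0009 -0.0292 0 0.0094;0.0009 -0.0292 0 0.0094;0.0009 -0.0292 0 0.0094;0.0009 -0.0292 0 0.0094")

```text
t: 7.75
eef_pos: [0.5237, -0.1307, 0.067]
orientation: [[0.839, 0.544, 0.001], [0.544, -0.839, -0.0], [0.001, 0.001, -1.0]]
contact_force: [1.4, -0.7, 0.2]
gripper_width: 0.0153
finger_force: 21.4
```

>>> arm_command(moves="0.0009 -0.0292 0 0.0094;0.0009 -0.0292 0 0.0094;0.0009 -0.0292 0 0.0094;0.0009 -0.0292 0 0.0094;0.0009 -0.0292 0 0.0094;0.0009 -0.0292 0 0.0094;0.0009 -0.0292 0 0.0094;0.0009 -0.0292 0 0.0094;0.0009 -0.0292 0 0.0094;0.0009 -0.0292 0 0.0094")

```text
t: 8.58
eef_pos: [0.508, -0.0756, 0.067]
orientation: [[1.0, -0.016, 0.002], [-0.016, -1.0, -0.001], [0.002, 0.0, -1.0]]
contact_force: [2.1, -0.1, -0.3]
gripper_width: 0.0152
finger_force: 21.3
```

Run:
```python
from h import *
import cv2
s=arm.observe();P=pose(s)
print(s["t"],P,s["contact_force"],s["joint_positions"])
a=arm.camera("top")[...,::-1][138:242,245:345];b=arm.camera("wrist")[...,::-1]
c=np.zeros((416,800,3),np.uint8);c[:,:400]=cv2.resize(a,None,fx=4,fy=4,interpolation=cv2.INTER_CUBIC);c[:300,400:]=cv2.resize(b,(400,300))
cv2.imwrite("pics/c2.png",c);cv2.imwrite("pics/w2.png",b)
```

```text
8.5833 [[ 0.9999 -0.0157  0.0018  0.508 ]
 [-0.0157 -0.9999 -0.0005 -0.0756]
 [ 0.0018  0.0005 -1.      0.067 ]
 [ 0.      0.      0.      1.    ]] [ 2.1393 -0.1469 -0.298 ] [ 16.4345  17.4544 -14.1893 115.7598   5.7732  47.3299 -91.9363]
```

View pics/c2.png

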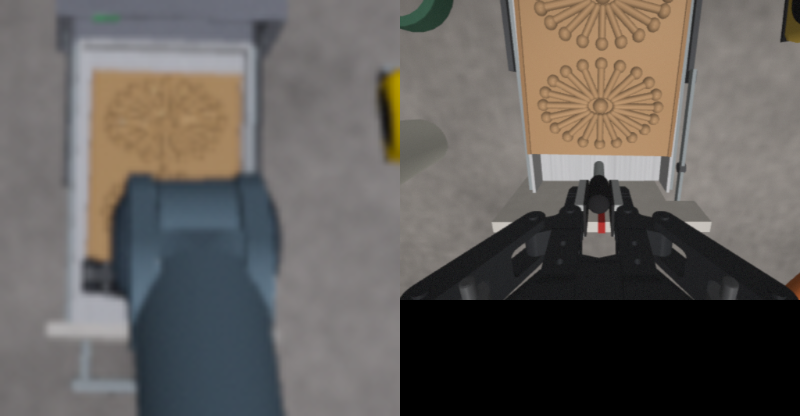

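>>> arm_command(moves="0 0 0 0;0 0 0 0;0 0 0 0;0 0 0 0;0 0 0 0;0 0 0 0;0 0 0 0;0 0 0 0;0 0 0 0;0 0 0 0", grip=0.35)

```text
t: 9.52
eef_pos: [0.5073, -0.0755, 0.0668]
orientation: [[1.0, -0.013, -0.0], [-0.013, -1.0, 0.0], [-0.0, -0.0, -1.0]]
contact_force: [0.0, -0.0, 1.0]
gripper_width: 0.0296
finger_force: 0.0
```

>>> arm_command(moves="0 0 -0.01 0;0 0 -0.03 0;0 0 -0.04 0;0 0 -0.04 0;0 0 -0.04 0;0 0 -0.04 0;0 0 -0.04 0;0 0 -0.04 0;0 0 -0.04 0;0 0 -0.04 0")

```text
t: 10.35
eef_pos: [0.5073, -0.0755, 0.1397]
orientation: [[1.0, -0.013, 0.0], [-0.013, -1.0, -0.0], [0.0, -0.0, -1.0]]
contact_force: [-1.0, 0.2, -0.1]
gripper_width: 0.0296
finger_force: 0.0
```

>>> arm_command(moves="-0.0285 0.0384 0 0;-0.0285 0.0384 0 0;-0.0285 0.0384 0 0;-0.0285 0.0384 0 0;-0.0285 0.0384 0 0;-0.0285 0.0384 0 0;-0.0285 0.0384 0 0;-0.0285 0.0384 0 0;-0.0285 0.0384 0 0;-0.0285 0.0384 0 0", grip=0)

```text
t: 11.18
eef_pos: [0.4487, -0.1523, 0.1388]
orientation: [[1.0, -0.013, -0.0], [-0.013, -1.0, -0.0], [-0.0, 0.0, -1.0]]
contact_force: [1.4, -0.6, -0.0]
gripper_width: 0.0002
finger_force: 0.0
```

Run:
```python
from h import *
import cv2
s=arm.observe();P=pose(s);np.save("p.npy",P)
print(s["t"],P,s["contact_force"],s["joint_positions"])
b=arm.camera("wrist")[...,::-1];a=arm.camera("scene")[...,::-1]
cv2.imwrite("pics/s3.png",a);cv2.imwrite("pics/w3.png",b)
c=np.zeros((384,800,3),np.uint8);c[:,:420]=b[:,60:480];c[:380,420:]=cv2.resize(a[110:205,170:265],(380,380),interpolation=cv2.INTER_CUBIC)
cv2.imwrite("pics/c3.png",(255*(c/255.)**.7).astype(np.uint8))
```

```text
11.1833 [[ 0.9999 -0.0126 -0.      0.4487]
 [-0.0126 -0.9999 -0.     -0.1523]
 [-0.      0.     -1.      0.1388]
 [ 0.      0.      0.      1.    ]] [ 1.4249 -0.5872 -0.0032] [ 24.3726   7.2542 -11.2442 117.9002   1.7238  54.9977 -78.4972]
```

View pics/c3.png

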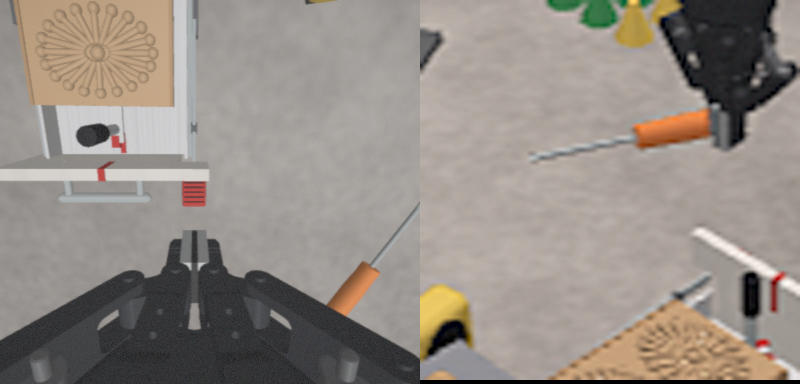

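Run:
```python
from h import *
P=np.load("p.npy")
for n,(u,v,z) in dict(padback=(254,181,.061),padfront=(254,206,.061),faceedge=(254,169,.1),faceedgeL=(70,169,.1),tbback=(254,156,.1),knob=(150,135,.12),mark=(163,168,.1),h=(165,199,.04)).items(): print(n,at("wrist",u,v,z,P))
```

```text
padback [ 0.4567 -0.1527  0.061 ]
padfront [ 0.4304 -0.1524  0.061 ]
faceedge [ 0.4775 -0.153   0.1   ]
faceedgeL [ 0.4794 -0.0011  0.1   ]
tbback [ 0.4883 -0.1532  0.1   ]
knob [ 0.5079 -0.0784  0.12  ]
mark [ 0.4792 -0.078   0.1   ]
h [ 0.4319 -0.0552  0.04  ]
```

>>> arm_command(moves="0 0 0.06 0;0 0 0.06 0;0 0 0.06 0;0 0 0.06 0;0 0 0.06 0;0 0 0.06 0;0 0 0.05 0;0 0 0.04 0;0 0 0.03 0;0 0 0.01 0")

```text
t: 12.12
eef_pos: [0.4488, -0.1512, 0.0399]
orientation: [[1.0, -0.012, -0.001], [-0.012, -1.0, 0.001], [-0.001, -0.001, -1.0]]
contact_force: [-0.2, -0.1, -1.2]
gripper_width: 0.0001
finger_force: 0.0
```

>>> arm_command(moves="0 0 0.01 0;0 0 0.01 0;0 0 0.01 0;0 0 0.01 0;0 0 0.01 0;0 0 0.01 0;0 0 0 0;0 0 0 0;0 0 0 0;0 0 0 0")

```text
t: 12.95
eef_pos: [0.4495, -0.1516, 0.0289]
orientation: [[1.0, -0.013, 0.0], [-0.013, -1.0, -0.0], [0.0, 0.0, -1.0]]
contact_force: [-1.0, -0.4, -0.3]
gripper_width: 0.0001
finger_force: 0.0
```

>>> arm_command(moves="0 0 0.01 0;0 0 0.01 0;0 0 0 0;0 0 0 0;0 0 0 0;0 0 0 0;0 0 0 0;0 0 0 0;0 0 0 0;0 0 0 0")

```text
t: 13.78
eef_pos: [0.4497, -0.1517, 0.025]
orientation: [[1.0, -0.013, 0.001], [-0.013, -1.0, -0.0], [0.001, 0.0, -1.0]]
contact_force: [1.1, 0.0, 4.1]
gripper_width: 0.0003
finger_force: 1.7
```

>>> arm_command(moves="0 0 0.01 0;0 0 0.01 0;0 0 0 0;0 0 0 0;0 0 0 0;0 0 0 0;0 0 0 0;0 0 0 0;0 0 0 0;0 0 0 0")

```text
t: 14.62
eef_pos: [0.4498, -0.1517, 0.021]
orientation: [[1.0, -0.013, 0.001], [-0.013, -1.0, -0.0], [0.001, 0.0, -1.0]]
contact_force: [0.6, 0.4, 4.8]
gripper_width: -0.0004
finger_force: 2.4
```

>>> arm_command(moves="0 0 0.01 0;0 0 0 0;0 0 0 0;0 0 0 0;0 0 0 0;0 0 0 0;0 0 0 0;0 0 0 0;0 0 0 0;0 0 0 0")

```text
t: 15.45
eef_pos: [0.4498, -0.1516, 0.019]
orientation: [[1.0, -0.013, 0.001], [-0.013, -1.0, -0.0], [0.001, 0.0, -1.0]]
contact_force: [0.6, -1.0, 6.1]
gripper_width: -0.0003
finger_force: 2.8
```

>>> arm_command(moves="0.02 0 0 0;0.02 0 0 0;0.02 0 0 0;0.02 0 0 0;0 0 0 0;0 0 0 0;0 0 0 0;0 0 0 0;0 0 0 0;0 0 0 0")

```text
t: 16.28
eef_pos: [0.4648, -0.1518, 0.0187]
orientation: [[1.0, -0.013, -0.001], [-0.013, -1.0, -0.0], [-0.001, 0.0, -1.0]]
contact_force: [-0.4, -1.2, 5.9]
gripper_width: 0.0
finger_force: 2.9
```

>>> arm_command(moves="0.02 0 0 0;0.02 0 0 0;0.02 0 0 0;0.02 0 0 0;0.02 0 0 0;0.02 0 0 0;0.02 0 0 0;0.02 0 0 0;0 0 0 0;0 0 0 0")

```text
t: 17.12
eef_pos: [0.4968, -0.1523, 0.0186]
orientation: [[1.0, -0.013, -0.001], [-0.013, -1.0, 0.0], [-0.001, 0.0, -1.0]]
contact_force: [-0.3, -1.2, 5.4]
gripper_width: 0.0002
finger_force: 2.9
```

Run:
```python
from h import *
import cv2
a=arm.camera("top")[...,::-1];s=arm.observe();print(s["contact_force"])
cv2.imwrite("pics/t4.png",a)
c=np.zeros((416,800,3),np.uint8)
z=lambda n:cv2.resize(cv2.imread(n)[138:242,245:345],None,fx=4,fy=4,interpolation=cv2.INTER_CUBIC)
c[:,:400]=z("pics/t4.png")
# front left end and edge estimate along a column near left end
for n in("pics/top0.png","pics/t4.png"): print(n,cv2.imread(n).astype(int).sum(2)[205:240,262].tolist())
```

```text
[ 0.1179 -1.1757  5.3748]
pics/top0.png [423, 426, 426, 425, 424, 422, 419, 420, 429, 433, 434, 434, 439, 462, 494, 501, 476, 407, 356, 335, 329, 328, 326, 328, 330, 329, 322, 315, 322, 334, 333, 327, 324, 328, 332]
pics/t4.png [517, 488, 411, 377, 372, 366, 361, 356, 351, 352, 352, 350, 346, 339, 339, 342, 339, 337, 342, 341, 342, 340, 340, 343, 343, 339, 336, 331, 328, 329, 333, 336, 337, 342, 346]
```

>>> arm_command(moves="0 0 -0.02 0;0 0 -0.03 0;-0.02 0 -0.04 0;-0.02 0 -0.05 0;-0.02 0 -0.05 0;0 0 -0.05 0;0 0 -0.05 0;0 0 -0.05 0;0 0 -0.05 0;0 0 -0.01 0")

```text
t: 18.0
eef_pos: [0.4873, -0.1524, 0.1014]
orientation: [[1.0, -0.013, 0.004], [-0.013, -1.0, -0.001], [0.004, 0.001, -1.0]]
contact_force: [0.7, -0.6, 0.3]
gripper_width: -0.0002
finger_force: 0.0
```

>>> arm_command(moves="-0.02 -0.048 0 0;-0.02 -0.048 0 0;-0.02 -0.048 0 0;-0.02 -0.048 0 0;-0.02 -0.048 0 0;-0.02 -0.048 0 0;-0.02 -0.048 0 0;-0.02 -0.048 0 0;-0.02 -0.048 0 0;-0.02 -0.048 0 0")

```text
t: 18.83
eef_pos: [0.4462, -0.0545, 0.0988]
orientation: [[1.0, -0.012, 0.0], [-0.012, -1.0, -0.0], [0.0, 0.0, -1.0]]
contact_force: [-0.0, 0.6, 0.0]
gripper_width: 0.0
finger_force: 0.0
```

Run:
```python
from h import *
import cv2
s=arm.observe();P=pose(s);np.save("p.npy",P)
print(s["t"],P[:3,3],s["contact_force"])
b=arm.camera("wrist")[...,::-1];cv2.imwrite("pics/w5.png",b)
```

```text
18.8333 [ 0.4462 -0.0545  0.0988] [-0.02    0.5742  0.0352]
```

View pics/w5.png

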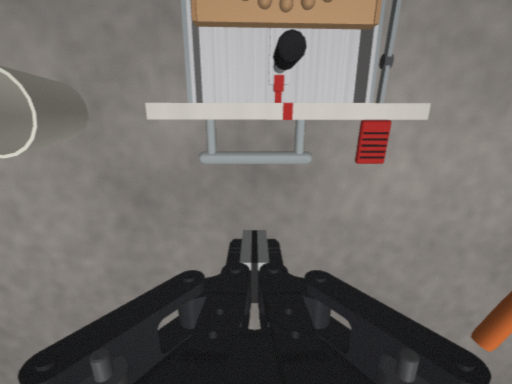

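Run:
```python
from h import *
P=np.load("p.npy")
for n,(u,v,z) in dict(bar=(256,158,.04),barL=(201,158,.04),barR=(311,158,.04),mark=(288,111,.1),fl=(147,112,.1),fr=(429,111,.1),knob=(293,40,.12),ptr=(279,82,.07),cup=(37,110,.075)).items(): print(n,at("wrist",u,v,z,P))
```

```text
bar [ 0.4804 -0.057   0.04  ]
barL [ 0.481  -0.0081  0.04  ]
barR [ 0.4798 -0.106   0.04  ]
mark [ 0.5209 -0.0773  0.1   ]
fl [0.5214 0.0118 0.1   ]
fr [ 0.5198 -0.1662  0.1   ]
knob [ 0.5565 -0.0766  0.12  ]
ptr [ 0.5405 -0.0739  0.07  ]
cup [0.5235 0.1004 0.075 ]
```

>>> arm_command(moves="0 0 0.05 0;0 0 0.05 0;0 0 0.05 0;0 0 0.05 0;0 0 0.05 0;0 0 0.05 0;0 0 0.05 0;0 0 0.05 0;0 0 0.05 0;0 0 0.05 0")

```text
t: 19.72
eef_pos: [0.4466, -0.0555, -0.0023]
orientation: [[1.0, -0.013, -0.0], [-0.013, -1.0, 0.0], [-0.0, -0.0, -1.0]]
contact_force: [0.8, -0.5, -0.5]
gripper_width: -0.0002
finger_force: 0.0
```

>>> arm_command(moves="0.02 0 0 0;0.02 0 0 0;0.02 0 0 0;0.02 0 0 0;0.02 0 0 0;0.02 0 0 0;0.03 0 0 0;0.03 0 0 0;0.03 0 0 0;0.03 0 0 0")

```text
t: 20.55
eef_pos: [0.4948, -0.0562, -0.0014]
orientation: [[1.0, -0.013, -0.001], [-0.013, -1.0, -0.0], [-0.001, 0.0, -1.0]]
contact_force: [-3.1, -0.4, 0.6]
gripper_width: -0.0001
finger_force: 1.6
```

Pushing the handle bar; now 0.5 → ~0.64, then slowly to the stop.

>>> arm_command(moves="0.04 0 0 0;0.04 0 0 0;0.04 0 0 0;0.04 0 0 0;0.04 0 0 0;0.04 0 0 0;0.04 0 0 0;0.04 0 0 0;0.04 0 0 0;0.04 0 0 0")

```text
t: 21.38
eef_pos: [0.5752, -0.0573, -0.0014]
orientation: [[1.0, -0.013, -0.0], [-0.013, -1.0, -0.0], [-0.0, 0.0, -1.0]]
contact_force: [-2.8, -0.5, -1.7]
gripper_width: 0.0
finger_force: 1.7
```

>>> arm_command(moves="0.04 0 0 0;0.04 0 0 0;0.04 0 0 0;0.04 0 0 0;0.04 0 0 0;0.04 0 0 0;0.04 0 0 0;0.03 0 0 0;0.02 0 0 0;0.01 0 0 0")

```text
t: 22.22
eef_pos: [0.644, -0.0578, -0.0009]
orientation: [[1.0, -0.013, 0.002], [-0.013, -1.0, 0.0], [0.002, -0.0, -1.0]]
contact_force: [-3.4, -1.0, -0.0]
gripper_width: 0.0
finger_force: 1.4
```

>>> arm_command(moves="0.01 0 0 0;0.01 0 0 0;0 0 0 0;0 0 0 0;0 0 0 0;0 0 0 0;0 0 0 0;0 0 0 0;0 0 0 0;0 0 0 0")

```text
t: 23.05
eef_pos: [0.6473, -0.0577, -0.0008]
orientation: [[1.0, -0.012, 0.001], [-0.012, -1.0, 0.0], [0.001, -0.0, -1.0]]
contact_force: [-0.2, 0.3, 0.4]
gripper_width: -0.0
finger_force: 0.0
```

>>> arm_command(moves="0.01 0 0 0;0.01 0 0 0;0.01 0 0 0;0 0 0 0;0 0 0 0;0 0 0 0;0 0 0 0;0 0 0 0;0 0 0 0;0 0 0 0")

```text
t: 23.88
eef_pos: [0.6527, -0.058, -0.0012]
orientation: [[1.0, -0.013, 0.0], [-0.013, -1.0, 0.0], [0.0, -0.0, -1.0]]
contact_force: [-1.3, -0.1, -0.6]
gripper_width: -0.0002
finger_force: 0.4
```

>>> arm_command(moves="0.01 0 0 0;0.01 0 0 0;0 0 0 0;0 0 0 0;0 0 0 0;0 0 0 0;0 0 0 0;0 0 0 0;0 0 0 0;0 0 0 0")

```text
t: 24.72
eef_pos: [0.6531, -0.0581, -0.0017]
orientation: [[1.0, -0.013, -0.007], [-0.013, -1.0, -0.0], [-0.007, 0.0, -1.0]]
contact_force: [-6.6, 1.6, 5.3]
gripper_width: 0.0001
finger_force: 3.5
```

>>> arm_command(moves="-0.02 0 0 0;-0.03 0 0 0;-0.04 0 0 0;-0.05 0 0 0;-0.05 0 0 0;-0.05 0 0 0;-0.05 0 0 0;-0.05 0 0 0;-0.05 0 -0.05 0;-0.03 0 -0.05 0")

```text
t: 25.55
eef_pos: [0.5703, -0.0572, 0.0184]
orientation: [[1.0, -0.013, -0.002], [-0.013, -1.0, -0.0], [-0.002, 0.0, -1.0]]
contact_force: [-0.1, -0.6, -0.1]
gripper_width: 0.0001
finger_force: 0.0
```

>>> arm_command(moves="0 0 -0.07 0;0 0 -0.07 0;0 0 -0.07 0;0 0 -0.07 0;0 0 -0.07 0;0 0 -0.07 0;0 0 -0.07 0;0 0 0 0;0 0 0 0;0 0 0 0")

```text
t: 26.38
eef_pos: [0.5722, -0.0571, 0.1165]
orientation: [[1.0, -0.013, -0.0], [-0.013, -1.0, -0.0], [-0.0, 0.0, -1.0]]
contact_force: [0.0, 0.2, -1.1]
gripper_width: 0.0002
finger_force: 0.0
```

Run:
```python
from h import *
import cv2
s=arm.observe();P=pose(s);np.save("p.npy",P);print(s["t"],P[:3,3],s["contact_force"])
b=arm.camera("wrist")[...,::-1];cv2.imwrite("pics/w6.png",b)
g=b.astype(int)
hsv=cv2.cvtColor(b,cv2.COLOR_BGR2HSV);m=((hsv[...,0]<8)|(hsv[...,0]>172))&(hsv[...,1]>150)&(hsv[...,2]>80)
n,l,st,ce=cv2.connectedComponentsWithStats(m.astype(np.uint8))
for i in range(1,n):
    if st[i,4]>15: print(st[i],ce[i],at("wrist",*ce[i],.1,P),at("wrist",*ce[i],.061,P))
c=int(ce[1][0]) 
print(b[60:200:4,230].sum(1).tolist())
t=arm.camera("top")[...,::-1];cv2.imwrite("pics/t6.png",t)
c=np.zeros((384,800,3),np.uint8);c[:,:512]=b;c[:300,512:]=cv2.resize(t[50:176,230:350],(288,300));cv2.imwrite("pics/c6.png",c)
```

```text
26.3833 [ 0.5722 -0.0571  0.1165] [ 0.0218  0.1508 -1.0694]
[279   0  12  30 224] [285.2946  13.7946] [ 0.7051 -0.0789  0.1   ] [ 0.7164 -0.0829  0.061 ]
[ 356   38   35   48 1181] [372.3023  60.6528] [ 0.6777 -0.1367  0.1   ] [ 0.6834 -0.1524  0.061 ]
[383, 382, 380, 379, 387, 437, 481, 442, 401, 408, 416, 408, 404, 385, 386, 397, 395, 396, 392, 398, 390, 391, 390, 389, 386, 380, 374, 381, 390, 390, 388, 388, 378, 380, 390]
```

View pics/c6.png

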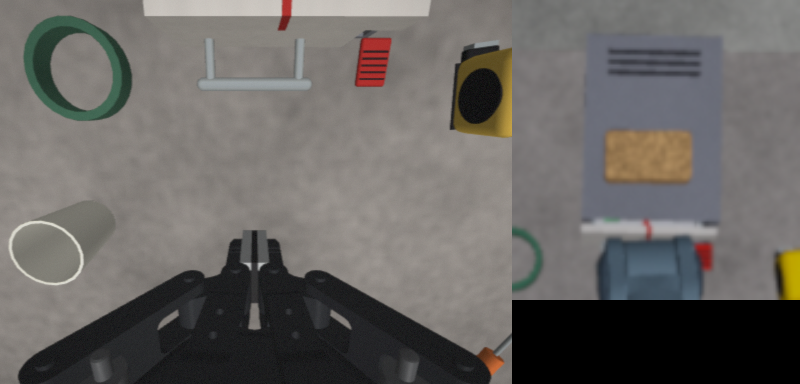

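Run:
```python
from h import *
print(at("wrist",255,85,.04,np.load("p.npy")))
print(arm.hand_in())
```

```text
[ 0.6683 -0.0596  0.04  ]
the job is handed in; nothing more can be done
None
```

I turned the turntable until its pointer faced the mark, pressed the lever, pushed the tray home against its stop, and handed the job in with the arm clear; no verdict was returned. The last pictures put the tray's travel at about 0.235 m, and I pushed the final stretch on the bow handle instead of near the top of the tray front.

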